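# Set out for drawdowns: find the applicator in the cases, clear the drying rail

## Robot

A 7-joint arm with a two-finger parallel gripper is mounted at the origin on a cart in front of the work surface, level with it; the furniture and walls round the work are solid. World frame = base frame: x ahead of the robot, y to its left, z up, the work surface at z = 0. Lengths are in m, angles in rad, forces in N, time in s.
With the tool pointing down it reaches from about 0.425 to 0.975 m from the base axis. Payload 16.7 kg.
Tool frame: the origin (TCP) lies between the finger pads; the fingertips stand 25 mm ahead of it and the grasp point (between the pads) lies 6 mm ahead of it; z points along the fingers, y is the line along which they close (so a half turn about z gives the same grasp; the last joint's range is limited). The gripper opens to 85 mm and grips with 20 to 120 N. Pads are 22 mm wide; open, the fingers measure 114 mm over their backs; the gripper's body (76 mm by 85 mm) begins 54 mm behind the grasp point. The pads swing forward as they close: fully open they stand 13 mm farther back than shut.
Start: joints at [-1.486, 0.426, 0.074, 1.606, -0.034, 1.111, -0.067], TCP at [0.157, 0.656, 0.256] pointing down, gripper open.
Joint ranges: [-2.85, 2.85], [-0.5, 2.14], [-1.23, 1.37], [0.21, 2.46], [-1.02, 4.16], [0.16, 2.05], [-2.73, 2.73]. Speed limits (rad/s): [1.89, 1.89, 2.39, 2.39, 3.01, 3.01, 3.01].

## Interface

Orientations are given as a unit quaternion [w, x, y, z].
In Python, from plant import state, snapshot, camera_params, hand_in gives the robot as it stands.
- The arm moves only by the tool step_arm, never from a script. Its argument "increments" is a list that holds one entry, the list of rows, each a list of 6 numbers: the shift along the tool's x, y, z in m, then the turn, a rotation vector about the tool's x, y, z in degrees. A call has exactly 8 rows; each row is the pose to reach, as a shift and turn from the pose commanded when the call began, along the tool's axes at that moment; what a row does not reach only later rows make up. A row lasts 1/8 s, in which the tool goes at most 62.5 mm and 10.7 degrees, less where a joint would pass 70% of its speed; a pose out of reach is approached as far as the arm can. A call with a gripper value outside its range is refused whole. "grip" is the closure, from 0 (fully open) to 1 (shut), set as the call begins (left out, the last holds). The fingers move at their own pace and stop on an object; the grip force is fixed at half the most. Time passes only in rows, so rows that repeat a pose let the fingers close, or fill a call up. It gives the time, the measured TCP pose, the force, the opening and the grip force at its end, in the units of the state.
- state(): the state, without advancing time (a new reading comes with each control period).
- snapshot(name): name is "side" or "top" or "wrist"; returns the picture (420x560x3 uint8, red, green, blue); there is no depth.
- camera_params(name): a dict with "fx", "fy", "cx", "cy" (pixels), "k1" (the pictures are not rectified: a ray, as slopes to the right and down, at radius r is drawn at 1 + k1 r^2 times it, then the intrinsics apply), "world_to_cam" (4x4, takes a point from world to camera coordinates); the wrist camera has in their place "hand_eye" (4x4, takes a point from camera to tool coordinates, whose origin is the TCP and whose axes are the flange's). Camera axes: x right, y down, z forward; pixel columns grow to the right and rows downward; lengths in m; the calibration is good to about 2 mm. A picture is of the moment at which its call begins: read the wrist's pose just before it. camera_params takes no time and is no camera call.
- hand_in(): hands the job in; it is judged then, once.
The state is a dict: "time": time; "qpos": joint angles; "qvel": joint speeds; "tau": joint torques, N m; "ee_pos": TCP position; "ee_rot": TCP orientation; "contact_force": force on the tool from outside, world axes, zero at the start; "ft_torque": the same for the moment, N m; "grip_width": finger opening in m; "grasp_force": force on a finger pad.
Only numpy, scipy, OpenCV 4.12 (cv2) and the standard library are available. Lean on these libraries where they do the work, as an engineer would, in place of code of your own. Each camera call takes 0.05 s, during which the arm holds its last target. There are 200 camera calls.

## Task

Set the bench out for film drawdowns. The film applicator (the steel frame) lies in one of the three wooden cases: open them one at a time, shutting each before you open the next, and lay the applicator flat across the far, black half of the chart pad, square to it, leaving whatever is in the other cases where it is. Lift every mixing knife that hangs on the drying rail off its hook and stand it in the white pot beside the pad, blade down; at the end all three cases are shut, the pot stands upright and the little jar in front of the balance has not been knocked about.

Things in the scene. Friction and masses are not known exactly. Their poses are not given: they have to be found in the camera images.
- case_1: Wooden case 1 of three alike, fixed: 110 mm deep (x), 80 wide (y), 37 high shut. Origin: centre of underside; x points to the hinge at the back, y left. Tray: walls 4 thick, 16 high, lining 8 above the underside; lid: shell 21 high, 25 mm clear above the lining. Hinge line along y at x=+55, z=16 mm. What lies in which case varies.
- case_1_lid (a joint): Lid angle of case 1, rad: 0 shut; grows as the front rises and swings up and back about the hinge line; stop at 1.85. Stiff hinge (about 0.1 N m): the lid stays where it is left. Lid 120 g.
- case_1_handle (a point): Centre of the brass pull on lid 1: a round bar along y, 34 mm long, 12 mm thick, flat ends, on two 6 mm posts 18 mm apart. It stands 25 mm above the lid's top and moves with the lid; shut, it is at x=-30, y=0, z=62 mm in the case frame. Held by its two ends it can turn between the fingers as the lid swings.
- case_2: Wooden case 2 of three alike, fixed: 110 mm deep (x), 80 wide (y), 37 high shut. Origin: centre of underside; x points to the hinge at the back, y left. Tray: walls 4 thick, 16 high, lining 8 above the underside; lid: shell 21 high, 25 mm clear above the lining. Hinge line along y at x=+55, z=16 mm. What lies in which case varies.
- case_2_lid (a joint): Lid angle of case 2, rad: 0 shut; grows as the front rises and swings up and back about the hinge line; stop at 1.85. Stiff hinge (about 0.1 N m): the lid stays where it is left. Lid 120 g.
- case_2_handle (a point): Centre of the brass pull on lid 2: a round bar along y, 34 mm long, 12 mm thick, flat ends, on two 6 mm posts 18 mm apart. It stands 25 mm above the lid's top and moves with the lid; shut, it is at x=-30, y=0, z=62 mm in the case frame. Held by its two ends it can turn between the fingers as the lid swings.
- case_3: Wooden case 3 of three alike, fixed: 110 mm deep (x), 80 wide (y), 37 high shut. Origin: centre of underside; x points to the hinge at the back, y left. Tray: walls 4 thick, 16 high, lining 8 above the underside; lid: shell 21 high, 25 mm clear above the lining. Hinge line along y at x=+55, z=16 mm. What lies in which case varies.
- case_3_lid (a joint): Lid angle of case 3, rad: 0 shut; grows as the front rises and swings up and back about the hinge line; stop at 1.85. Stiff hinge (about 0.1 N m): the lid stays where it is left. Lid 120 g.
- case_3_handle (a point): Centre of the brass pull on lid 3: a round bar along y, 34 mm long, 12 mm thick, flat ends, on two 6 mm posts 18 mm apart. It stands 25 mm above the lid's top and moves with the lid; shut, it is at x=-30, y=0, z=62 mm in the case frame. Held by its two ends it can turn between the fingers as the lid swings.
- applicator: Film applicator: grey steel frame 50 (x) x 84 (y) x 22 mm high, 0.3 kg, open in the middle; side blocks 12 mm thick at the y ends, bars 10 mm at the x ends. Origin: centre of underside, z up. It starts flat in any one of the cases, long side along the case's depth; its top is 14 mm above the tray walls, so it can be taken across its 50 mm.
- scraper: Grind-gauge scraper: flat steel bar 38 x 90 x 6 mm, lying in another case, where it stays. Origin: centre of underside.
- disc: Spare toothed dispersing disc, 62 mm across, 13 mm high, lying in the remaining case, where it stays. Origin: centre of underside.
- chart_pad: Pad of drawdown charts taped to the worktop: 130 mm (x) by 105 mm (y), top 6 mm above the worktop; far half black, near half white. Origin: centre of underside; x points along its length to the far end, away from the robot, y left.
- tool_pot: Open white plastic pot, 108 mm across the rim outside, about 82 mm clear inside, 123 mm high, bottom 4 mm thick, 0.2 kg, loose, upright on the worktop, left or right of the pad. Origin: centre of underside, z up.
- rail: Steel drying rail, fixed: base 60 x 210 mm; a 10 mm bar along y at 230 mm height on two posts; three hooks at y=-70, 0, +70 mm. Origin: centre of underside; its front (-x) faces the robot. Each hook is a 6 mm rod, level from the bar to x=-52 mm, then turned up to a tip at x=-58 mm, its top 15 mm above the level part's centre line.
- knife_1: Mixing knife 1 (absent in some starts): flat wooden handle 24 mm wide (y), 10 thick (x), blade 22 wide, 3 thick, 190 long in all, 45 g. A slot 14 wide, 34 long runs through the handle's end along x. Origin: upper end of the slot, 8 mm below the top; z up, blade down. It hangs by the slot; raise it 15 to 24 mm, then draw it 35 mm or more along the rail's -x.
- knife_1_tip (a point): Lower end of the blade of mixing knife 1, 182 mm below its origin.
- knife_2: Mixing knife 2 (absent in some starts): flat wooden handle 24 mm wide (y), 10 thick (x), blade 22 wide, 3 thick, 190 long in all, 45 g. A slot 14 wide, 34 long runs through the handle's end along x. Origin: upper end of the slot, 8 mm below the top; z up, blade down. It hangs by the slot; raise it 15 to 24 mm, then draw it 35 mm or more along the rail's -x.
- knife_2_tip (a point): Lower end of the blade of mixing knife 2, 182 mm below its origin.
- knife_3: Mixing knife 3 (absent in some starts): flat wooden handle 24 mm wide (y), 10 thick (x), blade 22 wide, 3 thick, 190 long in all, 45 g. A slot 14 wide, 34 long runs through the handle's end along x. Origin: upper end of the slot, 8 mm below the top; z up, blade down. It hangs by the slot; raise it 15 to 24 mm, then draw it 35 mm or more along the rail's -x.
- knife_3_tip (a point): Lower end of the blade of mixing knife 3, 182 mm below its origin.
- jar_amber: Small amber jar, 49 mm across, 76 mm high, loose: a bystander in front of the balance. Origin: centre of underside.
There are look-alikes about, which are no part of the job. What is shaped like the knife_2 but blue or red is not meant.

How it is judged:
By the outcome, as a careful person would: the job done as asked, in the order asked, and still so for the second after the job is handed in, with the robot touching nothing.
Of knife_1, knife_2, knife_3 only 2 to 3 are there at a start; the rules pass over those that are not, and their reading is None.
At some moment in a run one of tool_pot may be knocked a few centimetres aside while the robot is not near it.
It also fails if it takes over 210 s, if anything falls off the work surface, if the arm or the gripper's body presses on something with over 40 N, if the wrist force passes 120 N, or if a joint passes its speed limit or range.

## Working session

There is one attempt and no reset: what is moved stays moved. The work goes in short steps, Python scripts to look and compute and a tool call to move; the robot and the scene stay as the last step left them, time stands still between calls to the robot, and variables do not carry over. Pictures are saved under pics/ and viewed, at most 14 in all, crops included, and the job is handed in when it is done.

Besides the shell and the picture viewer there is one more tool, called after "Call:" as name(argument=value, ...) on one line, values as JSON. step_arm: Moves the arm, as the interface text tells. Its arguments: {"type":"object","properties":{"increments":{"type":"array"},"grip":{"type":"number"}},"required":["increments"]}

```bash
mkdir -p pics; ls; cat > h.py <<'E'
import numpy as np,cv2
from plant import *
from scipy.spatial.transform import Rotation as R
def q2R(q): return R.from_quat([q[1],q[2],q[3],q[0]]).as_matrix()
def shot(n,name):
    s=state(); im=snapshot(n); cv2.imwrite('pics/'+name+'.png',im[:,:,::-1]); 
    np.savez('pics/'+name+'.npz',p=s['ee_pos'],q=s['ee_rot']); return im
def ray(n,px,name=None):
    c=camera_params(n); d=np.array([(px[0]-c['cx'])/c['fx'],(px[1]-c['cy'])/c['fy']]); u=d.copy()
    for _ in range(20): u=d/(1+c['k1']*(u@u))
    v=np.array([u[0],u[1],1.])
    if n=='wrist':
        z=np.load('pics/'+name+'.npz'); H=np.array(c['hand_eye']); M=q2R(z['q'])
        return z['p']+M@H[:3,3], M@H[:3,:3]@v
    W=np.linalg.inv(np.array(c['world_to_cam'])); return W[:3,3],W[:3,:3]@v
def atz(n,px,z,name=None):
    o,d=ray(n,px,name); return o+d*(z-o[2])/d[2]
def tri(rs):
    A=np.zeros((3,3));b=np.zeros(3)
    for o,d in rs:
        d=d/np.linalg.norm(d);P=np.eye(3)-np.outer(d,d);A+=P;b+=P@o
    x=np.linalg.solve(A,b); return x,[np.linalg.norm(np.cross(x-o,d/np.linalg.norm(d))) for o,d in rs]
def go(p,Rt=None):
    """shift in tool frame and rotvec deg to world pose"""
    s=state();M=q2R(s['ee_rot']); sh=M.T@(np.array(p)-s['ee_pos'])
    rv=R.from_matrix(M.T@Rt).as_rotvec(degrees=True) if Rt is not None else 0
    return np.round(sh,4),np.round(rv,2)
def down(yaw): # tool down, tool y (closing line) at angle yaw from world x
    y=np.array([np.cos(yaw),np.sin(yaw),0]);z=np.array([0,0,-1.]);x=np.cross(y,z);return np.stack([x,y,z],1)
E
python3 - <<'E'
from h import *
s=state();print(s);
a=shot('top','top0');b=shot('side','side0');c=shot('wrist','w0')
for n in('top','side'):
  W=np.linalg.inv(np.array(camera_params(n)['world_to_cam']));print(n,W.round(3))
print(np.array(camera_params('wrist')['hand_eye']).round(3), q2R(s['ee_rot']).round(3))
for n,i in(('top',a),('side',b)): cv2.imwrite(f'pics/{n}0b.png',cv2.resize(i[:,:,::-1],(800,600),interpolation=cv2.INTER_CUBIC))
E
```

```text
pics
{'time': 0.0, 'qpos': array([-1.48550712,  0.42674532,  0.07383943,  1.60658868, -0.03412006,
        1.11077717, -0.06708605]), 'qvel': array([ 0.00132413,  0.00043277,  0.00010497, -0.00030021,  0.00088457,
       -0.00058028, -0.00110654]), 'tau': array([-4.49897834e-04, -9.49819565e+01,  3.76068145e+00, -4.63479888e+01,
        1.93161448e-02,  1.01205893e-02,  1.13013513e-06]), 'ee_pos': array([0.15695902, 0.6561273 , 0.25560942]), 'ee_rot': array([-3.81265091e-05,  1.17132885e-01,  9.93116051e-01, -6.28593604e-04]), 'contact_force': array([-0.59171766, -0.13579393, -0.02265887]), 'ft_torque': array([0.00539386, 0.01326331, 0.01999148]), 'grasp_force': 0.0, 'grip_width': 0.08529958916431171}
top [[ 0.018 -0.982  0.187  0.243]
 [-1.    -0.014  0.023 -0.07 ]
 [-0.02  -0.188 -0.982  1.728]
 [ 0.     0.     0.     1.   ]]
side [[ 0.996 -0.052  0.069  0.443]
 [-0.086 -0.603  0.793 -0.969]
 [ 0.001 -0.796 -0.605  0.857]
 [ 0.     0.     0.     1.   ]]
[[ 0.    -0.962 -0.273  0.069]
 [ 1.     0.    -0.     0.   ]
 [ 0.    -0.273  0.962 -0.117]
 [ 0.     0.     0.     1.   ]] [[-0.973  0.233 -0.   ]
 [ 0.233  0.973 -0.001]
 [-0.    -0.001 -1.   ]]
```

View pics/top0b.png

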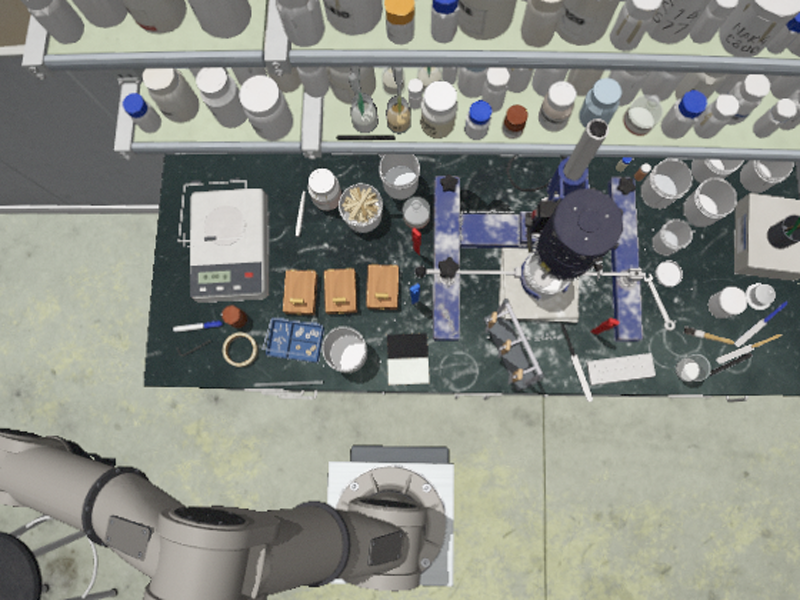

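View pics/side0b.png

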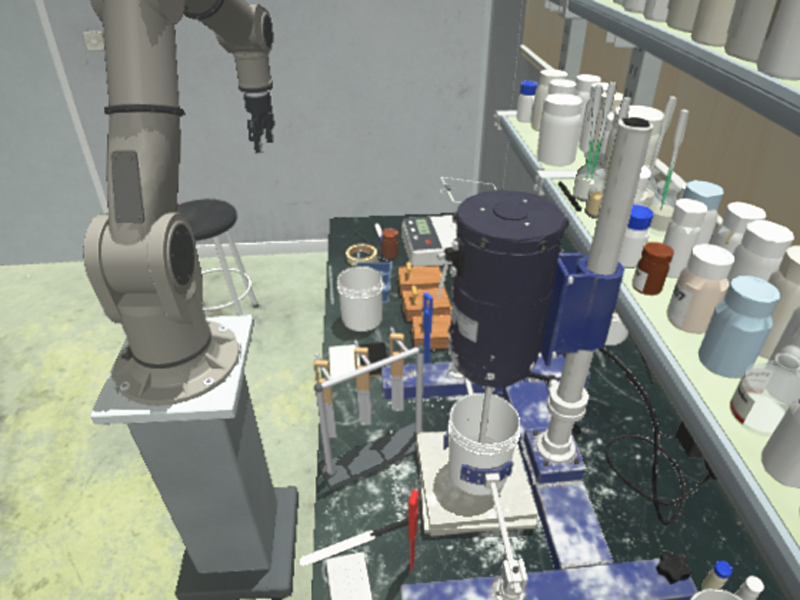

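Top view: three cases at about (300,290), (340,290), (382,286), the pot at (345,350), the pad at (408,358), the skewed rail at (515,340) with three knives, the jar at (233,316). Enlarging both views.

```bash
python3 - <<'E'
from h import *
a=cv2.imread('pics/top0.png');b=cv2.imread('pics/side0.png')
cv2.imwrite('pics/c1.png',cv2.resize(a[170:290,190:390],None,fx=4,fy=4,interpolation=cv2.INTER_CUBIC))
cv2.imwrite('pics/c2.png',cv2.resize(b[180:330,215:335],None,fx=4,fy=4,interpolation=cv2.INTER_CUBIC))
E
```

```text
(no output)
```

View pics/c1.png

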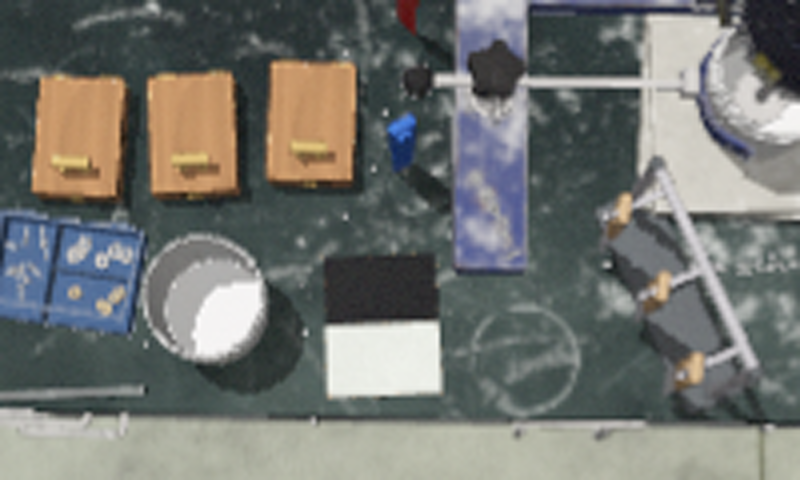

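View pics/c2.png

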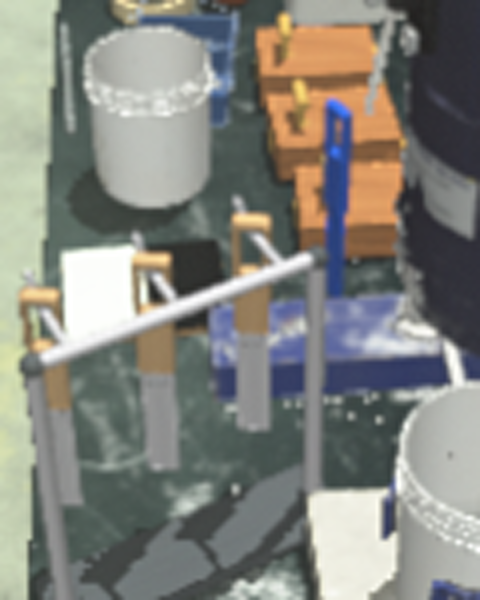

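Three wooden knives hang on the rail: tops at (622,205), (658,287), (689,365) in the top crop; rail bar from (657,163) to (752,366). Cases, pot and pad are clear; a blue look-alike stands at (402,140).

```bash
python3 - <<'E'
from h import *
T=lambda x,y,z:atz('top',(190+x/4-.375,170+y/4-.375),z)
S=lambda x,y:ray('side',(215+x/4-.375,180+y/4-.375))
Tr=lambda x,y:ray('top',(190+x/4-.375,170+y/4-.375))
f=lambda n,*p:print(n,*[np.round(q,3) for q in p])
f('caseL',T(40,77,.037),T(126,79,.037),T(122,199,.037),T(33,194,.037))
f('caseM',T(150,73,.037),T(234,71,.037),T(238,196,.037),T(151,196,.037))
f('caseR',T(270,62,.037),T(355,62,.037),T(355,186,.037),T(268,183,.037))
for n,x in(('hL',(72,162)),('hM',(190,160)),('hR',(310,149))): f(n,T(*x,.062))
f('pad',T(326,256,.006),T(435,254,.006),T(442,396,.006),T(327,396,.006), T(326,323,.006),T(438,319,.006))
f('pot rim',T(205,236,.123),T(205,362,.123),T(144,298,.123),T(268,298,.123))
f('bar',T(657,163,.23),T(752,366,.23))
f('bar tri',*[tri([Tr(657,163),S(316,258)])[0],tri([Tr(752,366),S(32,362)])[0]])
for a,b in(((625,196),(253,218)),((660,278),(153,260)),((690,357),(40,295))): 
  x,e=tri([Tr(*a),S(*b)]);f('knife top',x,e)
x,e=tri([Tr(190,160),S(300,92)]);f('hM',x,e)
x,e=tri([Tr(72,162),S(284,25)]);f('hL',x,e)
x,e=tri([Tr(206,299),S(150,66)]);f('pot rim c',x,e)
x=atz('top',(233*.7,312*.7),.07);f('jar',x)
E
```

```text
caseL [0.639 0.284 0.037] [0.638 0.203 0.037] [0.524 0.202 0.037] [0.528 0.285 0.037]
caseM [0.644 0.181 0.037] [0.647 0.102 0.037] [0.528 0.094 0.037] [0.527 0.175 0.037]
caseR [0.656 0.068 0.037] [ 0.657 -0.011  0.037] [ 0.539 -0.013  0.037] [0.541 0.067 0.037]
hL [0.554 0.245 0.062]
hM [0.557 0.137 0.062]
hR [0.569 0.028 0.062]
pad [0.478 0.013 0.006] [ 0.482 -0.088  0.006] [ 0.35  -0.096  0.006] [0.348 0.01  0.006] [0.416 0.012 0.006] [ 0.421 -0.092  0.006]
pot rim [0.478 0.114 0.123] [0.369 0.11  0.123] [0.423 0.165 0.123] [0.425 0.057 0.123]
bar [ 0.528 -0.266  0.23 ] [ 0.364 -0.341  0.23 ]
bar tri [ 0.527 -0.266  0.232] [ 0.361 -0.341  0.233]
knife top [ 0.494 -0.238  0.244] [0.004 0.004]
knife top [ 0.43  -0.267  0.238] [0.002 0.002]
knife top [ 0.365 -0.291  0.238] [0.004 0.004]
hM [0.556 0.136 0.068] [0. 0.]
hL [0.552 0.244 0.069] [0. 0.]
pot rim c [0.425 0.112 0.12 ] [0.002 0.002]
jar [0.519 0.406 0.07 ]
```

```bash
python3 - <<'E'
from h import *
print(go([.552,.244,.2],down(np.pi/2)), camera_params('wrist')['fx'])
E
```

```text
(array([-0.4801, -0.3089,  0.0561]), array([ -0.06,  -0.  , -13.46])) 356.8595826457511
```

Call:
step_arm(increments=[[[-0.06,-0.04,0,0,0,-2],[-0.12,-0.077,0,0,0,-4],[-0.18,-0.116,0,0,0,-6],[-0.24,-0.154,0,0,0,-8],[-0.3,-0.193,0,0,0,-10],[-0.35,-0.225,0,0,0,-12],[-0.4,-0.257,0,0,0,-13.5],[-0.44,-0.283,0,0,0,-13.5]]], grip=0.3)

```text
time: 1.15
ee_pos: [0.5042, 0.2939, 0.2564]
ee_rot: [0.0, -0.001, 1.0, 0.0]
contact_force: [0.2, 0.1, -0.1]
grip_width: 0.0597
grasp_force: 0.0
```

```bash
python3 - <<'E'
from h import *
print(go([.552,.244,.2],down(np.pi/2)), state()['grip_width'],state()['ee_pos'])
im=shot('wrist','w1');cv2.imwrite('pics/w1b.png',im[:,:,::-1])
E
```

```text
(array([-0.0477, -0.05  ,  0.0564]), array([0.01, 0.  , 0.08])) 0.05969184955590454 [0.5042098  0.29391936 0.25637735]
```

View pics/w1b.png

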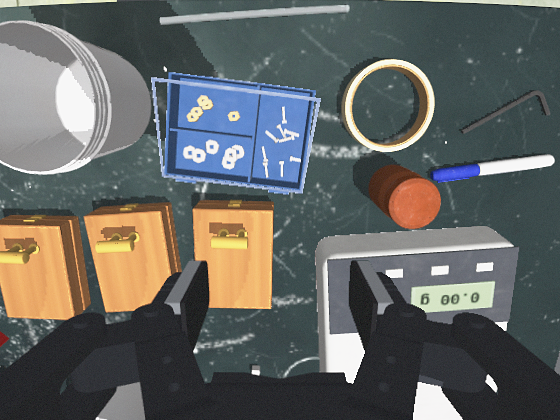

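The wrist view shows the three pulls: left case (229,242), middle (115,244), right (17,257); middle case is visibly turned. The fingers point toward the image bottom.

```bash
python3 - <<'E'
from h import *
Tr=lambda x,y:ray('top',(190+x/4-.375,170+y/4-.375))
for n,w,t in(('L',(229,242),(72,162)),('M',(115,244),(190,160)),('R',(17,257),(310,149))):
  print(n,tri([ray('wrist',w,'w1'),Tr(*t)]),atz('wrist',w,.062,'w1').round(4))
A=lambda *p:print(*[atz('wrist',x,.037,'w1').round(4) for x in p])
A((194,208),(272,208),(195,307),(271,308))
A((85,214),(168,206),(106,313),(182,303))
A((61,220),(82,317))
E
```

```text
L (array([0.55551332, 0.24696058, 0.05375863]), [np.float64(0.0005082615659527395), np.float64(0.0005082615659528163)]) [0.5529 0.2484 0.062 ]
M (array([0.55779991, 0.1375076 , 0.05628683]), [np.float64(0.00017782892944969954), np.float64(0.000177828929449862)]) [0.5554 0.1403 0.062 ]
R (array([0.57324712, 0.02884201, 0.04902108]), [np.float64(0.002114648585078342), np.float64(0.002114648585078312)]) [0.5698 0.0396 0.062 ]
[0.5269 0.2116 0.037 ] [0.5268 0.2881 0.037 ] [0.6365 0.2054 0.037 ] [0.6372 0.2866 0.037 ]
[0.5333 0.1012 0.037 ] [0.525  0.1861 0.037 ] [0.6454 0.1071 0.037 ] [0.6319 0.1918 0.037 ]
[0.5397 0.0751 0.037 ] [0.651  0.0791 0.037 ]
```

Call:
step_arm(increments=[[[-0.025,-0.024,0.03,0,0,0],[-0.049,-0.048,0.06,0,0,0],[-0.049,-0.048,0.1,0,0,0],[-0.049,-0.048,0.14,0,0,0],[-0.049,-0.048,0.17,0,0,0],[-0.049,-0.048,0.187,0,0,0],[-0.049,-0.048,0.187,0,0,0],[-0.049,-0.048,0.187,0,0,0]]])

```text
time: 2.2
ee_pos: [0.5528, 0.2479, 0.0704]
ee_rot: [0.001, -0.0, 1.0, 0.0]
contact_force: [0.1, 0.2, 0.6]
grip_width: 0.0599
grasp_force: 0.0
```

Call:
step_arm(increments=[[[0,0,0,0,0,0],[0,0,0,0,0,0],[0,0,0,0,0,0],[0,0,0,0,0,0],[0,0,0,0,0,0],[0,0,0,0,0,0],[0,0,0,0,0,0],[0,0,0,0,0,0]]], grip=0.75)

```text
time: 3.2
ee_pos: [0.5526, 0.2481, 0.0705]
ee_rot: [0.001, -0.0, 1.0, 0.001]
contact_force: [-3.4, 0.7, 10.3]
grip_width: 0.0323
grasp_force: 58.5
```

```bash
python3 - <<'E'
import numpy as np
# lid arc: shift in tool frame (x=-worldx, z=-worldz) from shut
r=np.hypot(85,46);a=np.arctan2(46,85)
for d in range(0,101,5):
  t=np.radians(d);dx=-r*np.cos(a+t)+85;dz=r*np.sin(a+t)-46
  print(d,round(-dx/1000,3),round(-dz/1000,3),end=' | ')
E
```

```text
0 0.0 -0.0 | 5 -0.004 -0.007 | 10 -0.009 -0.014 | 15 -0.015 -0.02 | 20 -0.021 -0.026 | 25 -0.027 -0.032 | 30 -0.034 -0.036 | 35 -0.042 -0.04 | 40 -0.049 -0.044 | 45 -0.057 -0.047 | 50 -0.066 -0.049 | 55 -0.074 -0.05 | 60 -0.082 -0.051 | 65 -0.091 -0.05 | 70 -0.099 -0.05 | 75 -0.107 -0.048 | 80 -0.116 -0.046 | 85 -0.123 -0.043 | 90 -0.131 -0.039 | 95 -0.138 -0.035 | 100 -0.145 -0.03 |
```

Call:
step_arm(increments=[[[-0.004,0,-0.007,0,0,0],[-0.012,0,-0.017,0,0,0],[-0.021,0,-0.026,0,0,0],[-0.034,0,-0.036,0,0,0],[-0.046,0,-0.042,0,0,0],[-0.057,0,-0.047,0,0,0],[-0.07,0,-0.05,0,0,0],[-0.078,0,-0.051,0,0,0]]])

```text
time: 4.2
ee_pos: [0.6311, 0.2467, 0.1205]
ee_rot: [-0.0, 0.0, 1.0, -0.0]
contact_force: [-4.0, -4.8, -3.8]
grip_width: 0.032
grasp_force: 59.7
```

```bash
python3 - <<'E'
from h import *
a=shot('wrist','w2');b=shot('side','s2')
print(state()['ee_pos'],state()['contact_force'])
b2=cv2.resize(b[150:250,230:350],(560,467))
o=np.zeros((420,800,3),np.uint8);o[:,:400]=cv2.resize(a,(400,300))[0:1].repeat(420,0)*0;o[:300,:400]=cv2.resize(a,(400,300));o[:333,400:]=cv2.resize(b2,(400,333));cv2.imwrite('pics/p2.png',o[:,:,::-1])
E
```

```text
[0.63137614 0.24669831 0.12045086] [-2.40378445 -5.48940109  0.66199446]
```

View pics/p2.png

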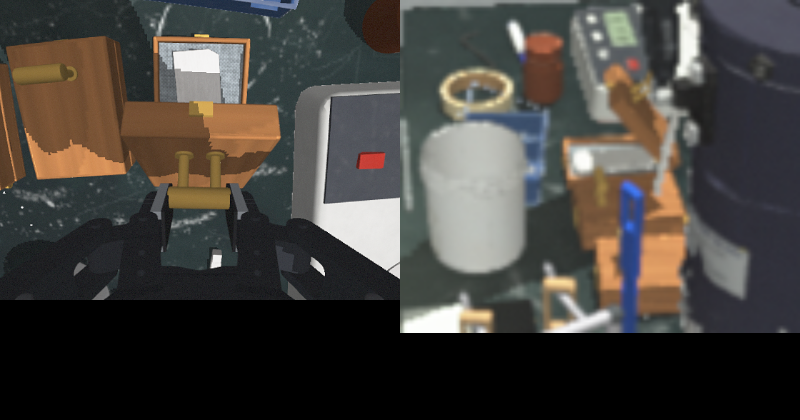

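Left case holds a plain flat bar (about (197,75) in the wrist half): the scraper. Shut it and go to the middle one.

Call:
step_arm(increments=[[[0.012,0,0.003,0,0,0],[0.024,0,0.006,0,0,0],[0.036,0,0.011,0,0,0],[0.046,0,0.017,0,0,0],[0.057,0,0.025,0,0,0],[0.067,0,0.035,0,0,0],[0.074,0,0.044,0,0,0],[0.078,0,0.051,0,0,0]]])

```text
time: 5.3
ee_pos: [0.553, 0.2483, 0.0705]
ee_rot: [0.001, -0.0, 1.0, 0.001]
contact_force: [-3.7, -11.5, 55.6]
grip_width: 0.0321
grasp_force: 71.5
```

Call:
step_arm(increments=[[[0,0,0.002,0,0,0],[0,0,0.002,0,0,0],[0,0,0,0,0,0],[0,0,0,0,0,0],[0,0,0,0,0,0],[0,0,0,0,0,0],[0,0,-0.02,0,0,0],[0,0,-0.05,0,0,0]]], grip=0.3)

```text
time: 6.3
ee_pos: [0.5519, 0.2474, 0.1204]
ee_rot: [-0.0, -0.0, 1.0, -0.0]
contact_force: [0.4, 0.1, 0.7]
grip_width: 0.06
grasp_force: 0.0
```

Call:
step_arm(increments=[[[0,-0.03,-0.01,0,0,0],[-0.001,-0.07,-0.01,0,0,-2],[-0.003,-0.11,0,0,0,-4],[-0.003,-0.11,0.02,0,0,-4],[-0.003,-0.11,0.035,0,0,-4],[-0.003,-0.11,0.05,0,0,-4],[-0.003,-0.11,0.05,0,0,-4],[-0.003,-0.11,0.05,0,0,-4]]])

```text
time: 7.3
ee_pos: [0.5554, 0.1379, 0.0696]
ee_rot: [0.0, -0.035, 0.999, -0.0]
contact_force: [-0.3, -0.1, 0.2]
grip_width: 0.0597
grasp_force: 0.0
```

Call:
step_arm(increments=[[[0,0,0,0,0,0],[0,0,0,0,0,0],[0,0,0,0,0,0],[0,0,0,0,0,0],[0,0,0,0,0,0],[0,0,0,0,0,0],[0,0,0,0,0,0],[0,0,0,0,0,0]]], grip=0.75)

```text
time: 8.3
ee_pos: [0.5554, 0.1387, 0.0701]
ee_rot: [0.0, -0.036, 0.999, 0.001]
contact_force: [-2.3, 4.5, 8.2]
grip_width: 0.0325
grasp_force: 58.6
```

Call:
step_arm(increments=[[[-0.004,0,-0.007,0,0,0],[-0.012,0,-0.017,0,0,0],[-0.021,0,-0.026,0,0,0],[-0.034,0,-0.036,0,0,0],[-0.046,0,-0.042,0,0,0],[-0.057,0,-0.047,0,0,0],[-0.07,0,-0.05,0,0,0],[-0.078,0,-0.051,0,0,0]]])

```text
time: 9.3
ee_pos: [0.6326, 0.1441, 0.1205]
ee_rot: [-0.001, -0.036, 0.999, 0.0]
contact_force: [-4.8, 4.2, -0.7]
grip_width: 0.0324
grasp_force: 61.8
```

```bash
python3 - <<'E'
from h import *
a=shot('wrist','w3');print(state()['contact_force'])
cv2.imwrite('pics/p3.png',a[:,:,::-1])
E
```

```text
[-3.7273937   3.36087476  0.58233185]
```

View pics/p3.png

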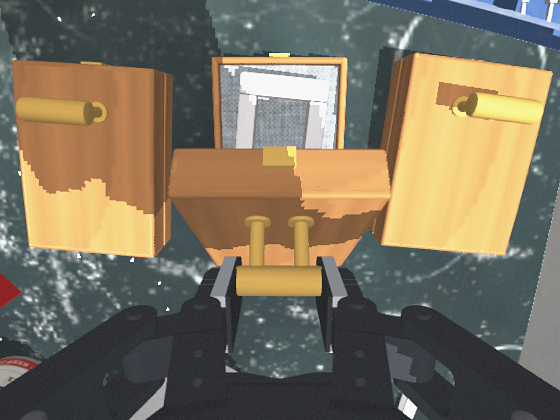

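Middle case: the frame, front bar at (284,85). Open further, let go, and look from above.

Call:
step_arm(increments=[[[-0.008,0,0,0,0,0],[-0.017,0,0.001,0,0,0],[-0.025,0,0.002,0,0,0],[-0.034,0,0.004,0,0,0],[-0.042,0,0.007,0,0,0],[-0.051,0,0.011,0,0,0],[-0.06,0,0.016,0,0,0],[-0.06,0,0.016,0,0,0]]])

```text
time: 10.35
ee_pos: [0.6947, 0.1484, 0.1056]
ee_rot: [0.002, -0.035, 0.999, 0.001]
contact_force: [2.3, 4.0, 9.6]
grip_width: 0.0318
grasp_force: 59.1
```

Call:
step_arm(increments=[[[0,0,0,0,0,0],[0,0,0,0,0,0],[0,0,0,0,0,0],[0,0,-0.02,0,0,0],[0,0,-0.05,0,0,0],[0,0,-0.09,0,0,0],[0.04,0,-0.12,0,0,0],[0.08,0,-0.12,0,0,0]]], grip=0.3)

```text
time: 11.35
ee_pos: [0.6135, 0.1416, 0.2281]
ee_rot: [0.002, -0.035, 0.999, 0.001]
contact_force: [0.5, 0.2, -0.4]
grip_width: 0.0595
grasp_force: 0.0
```

Call:
step_arm(increments=[[[0.025,0,0,0,0,0],[0.025,0,0.02,0,0,0],[0.025,0,0.04,0,0,0],[0.025,0,0.04,0,0,0],[0.025,0,0.04,0,0,0],[0.025,0,0.04,0,0,0],[0.025,0,0.04,0,0,0],[0.025,0,0.04,0,0,0]]], grip=0.0)

```text
time: 12.35
ee_pos: [0.5882, 0.14, 0.1845]
ee_rot: [0.0, -0.035, 0.999, 0.0]
contact_force: [0.0, -0.5, -0.3]
grip_width: 0.0855
grasp_force: 0.0
```

```bash
python3 - <<'E'
from h import *
a=shot('wrist','w4');s=state();print(s['ee_pos'],s['contact_force'],s['grip_width'])
cv2.imwrite('pics/p4.png',a[:,:,::-1])
E
```

```text
[0.58819889 0.13991919 0.18443906] [ 0.07299464  0.11743823 -0.3024    ] 0.08530445809573362
```

View pics/p4.png

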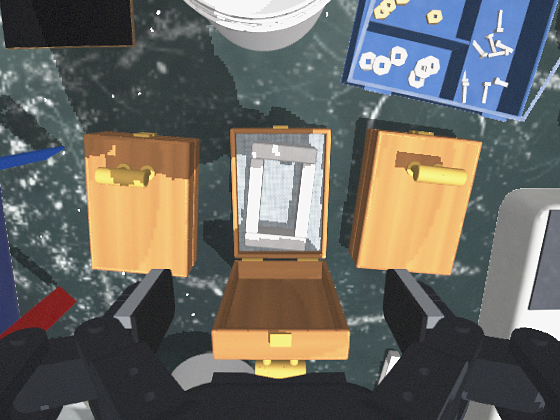

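The frame lies in the open middle tray: top corners about (251,144), (318,147), (245,248), (311,249).

```bash
python3 - <<'E'
from h import *
P=np.array([atz('wrist',x,.030,'w4') for x in((251,144),(318,147),(311,249),(245,248))]);print(P.round(4),P.mean(0).round(4))
l=(P[2]+P[3]-P[0]-P[1]);print(np.degrees(np.arctan2(l[1],l[0])))
l=(P[1]+P[2]-P[0]-P[3]);print(np.degrees(np.arctan2(-l[0],l[1])))
Q=np.array([atz('wrist',x,.016,'w4') for x in((231,128),(329,128),(327,258),(235,258))]);print(Q.round(4))
E
```

```text
[[0.5449 0.1166 0.03  ]
 [0.5435 0.1671 0.03  ]
 [0.6259 0.1696 0.03  ]
 [0.6288 0.1159 0.03  ]] [0.5858 0.1423 0.03  ]
0.6611097153593456
2.3698090243567838
[[0.5349 0.0993 0.016 ]
 [0.5294 0.1758 0.016 ]
 [0.6387 0.186  0.016 ]
 [0.6443 0.1067 0.016 ]]
```

Call:
step_arm(increments=[[[0.002,0.002,0.03,0,0,2.5],[0.002,0.002,0.06,0,0,2.5],[0.002,0.002,0.09,0,0,2.5],[0.002,0.002,0.115,0,0,2.5],[0.002,0.002,0.13,0,0,2.5],[0.002,0.002,0.13,0,0,2.5],[0.002,0.002,0.13,0,0,2.5],[0.002,0.002,0.13,0,0,2.5]]], grip=0.3)

```text
time: 13.4
ee_pos: [0.5866, 0.142, 0.0553]
ee_rot: [0.001, -0.013, 1.0, 0.0]
contact_force: [0.2, -0.0, 0.4]
grip_width: 0.0597
grasp_force: 0.0
```

Call:
step_arm(increments=[[[0,0,0.001,0,0,0],[0,0,0.002,0,0,0],[0,0,0.003,0,0,0],[0,0,0.004,0,0,0],[0,0,0.005,0,0,0],[0,0,0.005,0,0,0],[0,0,0.005,0,0,0],[0,0,0.005,0,0,0]]])

```text
time: 14.4
ee_pos: [0.586, 0.1418, 0.0493]
ee_rot: [-0.0, -0.013, 1.0, -0.0]
contact_force: [-0.6, -0.9, 0.4]
grip_width: 0.0596
grasp_force: 0.0
```

Call:
step_arm(increments=[[[0,0,0,0,0,0],[0,0,0,0,0,0],[0,0,0,0,0,0],[0,0,0,0,0,0],[0,0,0,0,0,0],[0,0,0,0,0,0],[0,0,0,0,0,0],[0,0,0,0,0,0]]], grip=0.6)

```text
time: 15.4
ee_pos: [0.5861, 0.1418, 0.05]
ee_rot: [0.0, -0.013, 1.0, 0.0]
contact_force: [-4.7, -0.8, 14.2]
grip_width: 0.0463
grasp_force: 59.4
```

Call:
step_arm(increments=[[[0,0,-0.005,0,0,0],[0,0,-0.01,0,0,0],[0,0,-0.02,0,0,0],[0,0,-0.04,0,0,0],[0,0,-0.06,0,0,0],[0,0,-0.08,0,0,0],[0,0,-0.1,0,0,0],[0,0,-0.1,0,0,0]]])

```text
time: 16.4
ee_pos: [0.587, 0.1421, 0.1517]
ee_rot: [0.002, -0.013, 1.0, 0.001]
contact_force: [0.1, -0.4, -2.8]
grip_width: 0.0464
grasp_force: 61.7
```

```bash
python3 - <<'E'
from h import *
a=shot('wrist','w5');s=state();print(s['ee_pos'],s['contact_force'],s['grip_width'])
cv2.imwrite('pics/p5.png',a[:,:,::-1])
E
```

```text
[0.58637384 0.14196622 0.15041908] [-0.44588644  0.31943343 -3.67656573] 0.04604234238237978
```

View pics/p5.png

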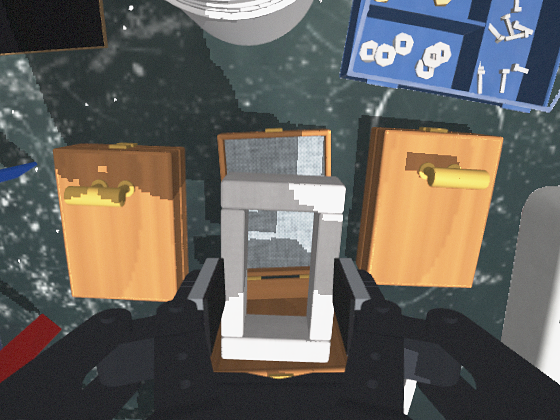

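Frame is held square between the pads (front edge at row 180, centred on column 283).

```bash
python3 - <<'E'
from h import *
s=state();print(s['qpos'].round(2))
print(go([.449,-.039,.2],down(np.pi+.04)))
z=s['ee_pos'][2]-.02
print([atz('wrist',p,z,'w5').round(4) for p in((222,180),(345,180),(222,340),(330,340))])
print([atz('wrist',p,z,'w5').round(4) for p in((283,213),(283,318),(283,180),(283,340))])
E
```

```text
[-0.54  0.43  0.25  1.88 -0.14  0.85  1.38]
(array([ 0.1421, -0.1771, -0.05  ]), array([-5.000e-02,  1.100e-01, -9.074e+01]))
[array([0.5449, 0.1192, 0.1304]), array([0.5436, 0.1675, 0.1304]), array([0.6185, 0.1178, 0.1304]), array([0.6172, 0.1667, 0.1304])]
[array([0.5578, 0.1436, 0.1304]), array([0.6062, 0.1451, 0.1304]), array([0.5443, 0.1431, 0.1304]), array([0.6176, 0.1454, 0.1304])]
```

Call:
step_arm(increments=[[[0,0,-0.05,0,0,0],[0.02,-0.025,-0.06,0,0,10],[0.04,-0.05,-0.06,0,0,20],[0.06,-0.075,-0.06,0,0,30],[0.08,-0.1,-0.05,0,0,40],[0.1,-0.125,-0.05,0,0,50],[0.12,-0.15,-0.05,0,0,60],[0.142,-0.177,-0.05,0,0,70]]])

```text
time: 17.45
ee_pos: [0.4478, -0.0397, 0.1988]
ee_rot: [-0.0, 0.565, 0.825, -0.0]
contact_force: [0.5, -0.3, -2.8]
grip_width: 0.0462
grasp_force: 62.6
```

Call:
step_arm(increments=[[[0,0,0,0,0,10],[0,0,0,0,0,19.3],[0,0,0,0,0,19.3],[0,0,0,0,0,19.3],[0,0,0,0,0,19.3],[0,0,0,0,0,19.3],[0,0,0,0,0,19.3],[0,0,0,0,0,19.3]]])

```text
time: 18.45
ee_pos: [0.4489, -0.039, 0.1993]
ee_rot: [0.0, 0.693, 0.721, -0.0]
contact_force: [-0.1, 0.0, -2.3]
grip_width: 0.0462
grasp_force: 62.6
```

```bash
python3 - <<'E'
from h import *
a=shot('wrist','w6');s=state();print(s['ee_pos'],s['contact_force'],s['grip_width'],s['qpos'].round(2),go([.449,-.039,.2],down(.04)))
cv2.imwrite('pics/p6.png',a[:,:,::-1])
E
```

```text
[ 0.44883451 -0.03897436  0.19932635] [-0.3135445  -0.29174227 -2.56587527] 0.04615391550078602 [-0.62  0.13  0.62  2.18 -0.1   0.86  0.1 ] (array([-0.    ,  0.0002, -0.0007]), array([-0.  ,  0.  , -0.04]))
```

View pics/p6.png

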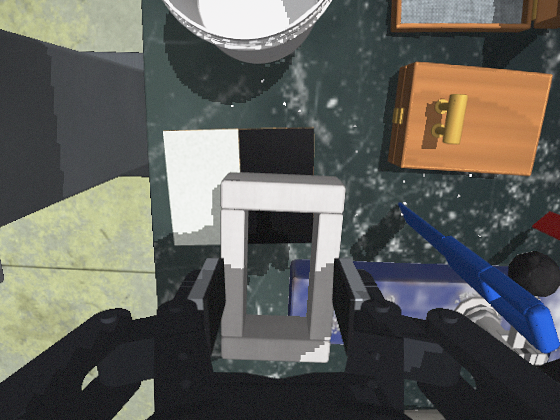

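Pad: white far-left corner (163,130), black/white border (239,129), black corner (314,128), lower edge at row 244 (175..222). Pot rim still visible at the top.

```bash
python3 - <<'E'
from h import *
n=['near-left','border-left','far-left','near-right','far-right?']
P=[atz('wrist',p,.006,'w6') for p in((163,130),(239,129),(314,128),(175,245),(312,243))]
for a,b in zip(n,P):print(a,b.round(4))
im=cv2.imread('pics/w6.png',0)
for r in(132,136,150,160,170): print(r,im[r,232:246],im[r,308:320])
for r in(215,): print([ (c,im[236:250,c]) for c in(195,215,275,290)])
E
```

```text
near-left [0.3481 0.0114 0.006 ]
border-left [0.4133 0.0144 0.006 ]
far-left [0.4771 0.0178 0.006 ]
near-right [ 0.3546 -0.0935  0.006 ]
far-right? [ 0.4821 -0.0862  0.006 ]
132 [241 240 240 240 244 237 109  31  34  32  40  33  34  40] [ 40  39  41  41  39  44  77  91  99 107 116 121]
136 [241 239 240 240 242 252 126  31  37  39  36  35  34  35] [43 39 37 39 35 47 97 70 79 82 92 96]
150 [238 240 241 241 240 242 233  93  29  29  32  33  36  31] [ 41  38  42  38  35  33 101  61  68  70  69  69]
160 [241 239 239 238 241 242 245 181  58  21  30  32  32  30] [38 38 32 34 37 39 70 67 68 70 69 73]
170 [237 239 242 244 241 237 241 235  73  24  22  25  29  27] [28 36 31 28 35 79 65 64 65 71 76 85]
[(195, array([151, 151, 150, 153, 151, 155, 153, 158, 137,  73,  45,  40,  48,
        50], dtype=uint8)), (215, array([153, 148, 150, 150, 141, 143, 148, 153, 118,  63,  41,  57,  60,
        55], dtype=uint8)), (275, array([15, 14, 14, 30, 10, 17, 23, 31, 46, 53, 49, 53, 55, 59],
      dtype=uint8)), (290, array([ 34,  20,  27,  33,  20,  31,  18,  82, 124, 135, 143, 149, 160,
       164], dtype=uint8))]
```

Call:
step_arm(increments=[[[0.002,-0.001,0.04,0,0,-0.8],[0.002,-0.001,0.08,0,0,-0.8],[0.002,-0.001,0.11,0,0,-0.8],[0.002,-0.001,0.135,0,0,-0.8],[0.002,-0.001,0.144,0,0,-0.8],[0.002,-0.001,0.148,0,0,-0.8],[0.002,-0.001,0.15,0,0,-0.8],[0.002,-0.001,0.151,0,0,-0.8]]])

```text
time: 19.5
ee_pos: [0.4482, -0.0369, 0.0489]
ee_rot: [0.0, 0.688, 0.726, 0.0]
contact_force: [-0.8, -1.0, -2.1]
grip_width: 0.0461
grasp_force: 62.6
```

Call:
step_arm(increments=[[[0,0,0.001,0,0,0],[0,0,0.001,0,0,0],[0,0,0.001,0,0,0],[0,0,0.001,0,0,0],[0,0,0.001,0,0,0],[0,0,0.001,0,0,0],[0,0,0.001,0,0,0],[0,0,0.001,0,0,0]]])

```text
time: 20.5
ee_pos: [0.4482, -0.0369, 0.0481]
ee_rot: [0.0, 0.688, 0.726, 0.001]
contact_force: [-3.4, 0.5, 13.9]
grip_width: 0.0463
grasp_force: 66.7
```

Call:
step_arm(increments=[[[0,0,0,0,0,0],[0,0,0,0,0,0],[0,0,0,0,0,0],[0,0,-0.02,0,0,0],[0,0,-0.06,0,0,0],[0,0,-0.1,0,0,0],[0,0,-0.15,0,0,0],[0,0,-0.18,0,0,0]]], grip=0.3)

```text
time: 21.5
ee_pos: [0.4481, -0.0371, 0.2294]
ee_rot: [0.0, 0.688, 0.726, 0.001]
contact_force: [0.0, 0.6, -0.7]
grip_width: 0.0596
grasp_force: 0.0
```

```bash
python3 - <<'E'
from h import *
a=shot('wrist','w7');s=state();print(s['ee_pos'],go([.694,.1483,.23],down(np.pi/2+.07)))
cv2.imwrite('pics/p7.png',a[:,:,::-1])
E
```

```text
[ 0.4493425  -0.0373318   0.23200626] (array([0.1726, 0.254 , 0.0035]), array([  0.28,   0.17, -91.01]))
```

View pics/p7.png

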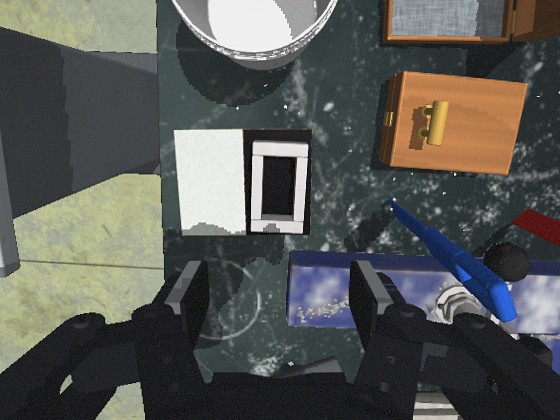

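Applicator lies square inside the black half (250–309, 141–233). Now back to the middle lid.

Call:
step_arm(increments=[[[0.02,0.03,0,0,0,-10],[0.04,0.06,0,0,0,-20],[0.06,0.09,0,0,0,-30],[0.08,0.12,0,0,0,-40],[0.1,0.15,0,0,0,-50],[0.12,0.18,0,0,0,-60],[0.145,0.215,0,0,0,-70],[0.173,0.254,0,0,0,-80]]])

```text
time: 22.55
ee_pos: [0.693, 0.1499, 0.2268]
ee_rot: [-0.0, 0.058, 0.998, 0.0]
contact_force: [-0.4, -0.0, 0.1]
grip_width: 0.0599
grasp_force: 0.0
```

Call:
step_arm(increments=[[[0,0,0,0,0,-10.9],[0,0,0,0,0,-10.9],[0,0,0,0,0,-10.9],[0,0,0,0,0,-10.9],[0,0,0,0,0,-10.9],[0,0,0,0,0,-10.9],[0,0,0,0,0,-10.9],[0,0,0,0,0,-10.9]]])

```text
time: 23.55
ee_pos: [0.6922, 0.1492, 0.2273]
ee_rot: [-0.0, -0.034, 0.999, -0.0]
contact_force: [-0.9, 0.2, 0.3]
grip_width: 0.0599
grasp_force: 0.0
```

```bash
python3 - <<'E'
from h import *
a=shot('wrist','w8');s=state();print(s['ee_pos'],go([.694,.1483,.1055],down(np.pi/2+.07)))
E
```

```text
[0.69221353 0.14923604 0.22726664] (array([-0.0017, -0.001 ,  0.1218]), array([-0.  , -0.  , -0.07]))
```

Call:
step_arm(increments=[[[-0.002,-0.001,0.03,0,0,0],[-0.002,-0.001,0.06,0,0,0],[-0.002,-0.001,0.09,0,0,0],[-0.002,-0.001,0.11,0,0,0],[-0.002,-0.001,0.122,0,0,0],[-0.002,-0.001,0.122,0,0,0],[-0.002,-0.001,0.122,0,0,0],[-0.002,-0.001,0.122,0,0,0]]])

```text
time: 24.6
ee_pos: [0.6947, 0.1485, 0.1063]
ee_rot: [0.001, -0.034, 0.999, 0.0]
contact_force: [0.7, -0.1, 0.6]
grip_width: 0.0596
grasp_force: 0.0
```

Call:
step_arm(increments=[[[0,0,0,0,0,0],[0,0,0,0,0,0],[0,0,0,0,0,0],[0,0,0,0,0,0],[0,0,0,0,0,0],[0,0,0,0,0,0],[0,0,0,0,0,0],[0,0,0,0,0,0]]], grip=0.75)

```text
time: 25.6
ee_pos: [0.6948, 0.1484, 0.1058]
ee_rot: [0.001, -0.034, 0.999, 0.0]
contact_force: [1.7, 0.0, 5.3]
grip_width: 0.0316
grasp_force: 59.1
```

Call:
step_arm(increments=[[[0.007,0,-0.004,0,0,0],[0.015,0,-0.008,0,0,0],[0.031,0,-0.013,0,0,0],[0.047,0,-0.015,0,0,0],[0.064,0,-0.015,0,0,0],[0.081,0,-0.012,0,0,0],[0.092,0,-0.008,0,0,0],[0.092,0,-0.008,0,0,0]]])

```text
time: 26.6
ee_pos: [0.6012, 0.142, 0.114]
ee_rot: [-0.0, -0.035, 0.999, 0.0]
contact_force: [-4.2, -1.1, 11.4]
grip_width: 0.0321
grasp_force: 68.4
```

Call:
step_arm(increments=[[[0.012,0,0.007,0,0,0],[0.019,0,0.011,0,0,0],[0.025,0,0.017,0,0,0],[0.031,0,0.023,0,0,0],[0.037,0,0.029,0,0,0],[0.042,0,0.036,0,0,0],[0.045,0,0.041,0,0,0],[0.046,0,0.043,0,0,0]]])

```text
time: 27.6
ee_pos: [0.5561, 0.1389, 0.0711]
ee_rot: [-0.0, -0.034, 0.999, 0.0]
contact_force: [-8.9, -2.2, 35.8]
grip_width: 0.0318
grasp_force: 73.3
```

Call:
step_arm(increments=[[[0,0,0.001,0,0,0],[0,0,0.001,0,0,0],[0,0,0.001,0,0,0],[0,0,0.001,0,0,0],[0,0,0,0,0,0],[0,0,-0.03,0,0,0],[0,0,-0.08,0,0,0],[0,0,-0.14,0,0,0]]], grip=0.45)

```text
time: 28.6
ee_pos: [0.556, 0.1386, 0.2112]
ee_rot: [-0.001, -0.034, 0.999, -0.0]
contact_force: [0.7, -0.1, 0.2]
grip_width: 0.0468
grasp_force: 0.0
```

```bash
python3 - <<'E'
from h import *
for px in((455,230),(450,370),(475,200)):
  o,d=ray('side',(px[0]*.7,px[1]*.7));t=(-.29-o[1])/d[1];print((o+d*t).round(3))
for px in ((540,235),(585,190),(623,235),(570,275)):
  print([atz('top',(px[0]*.7,px[1]*.7),z).round(3) for z in(.4,.5)])
print(go([.40,-.20,.36],down(np.radians(24.3))))
E
```

```text
[ 0.57  -0.29   0.472]
[ 0.576 -0.29   0.201]
[ 0.596 -0.29   0.517]
[array([ 0.635, -0.317,  0.4  ]), array([ 0.605, -0.298,  0.5  ])]
[array([ 0.734, -0.414,  0.4  ]), array([ 0.697, -0.388,  0.5  ])]
[array([ 0.637, -0.49 ,  0.4  ]), array([ 0.608, -0.458,  0.5  ])]
[array([ 0.551, -0.377,  0.4  ]), array([ 0.527, -0.353,  0.5  ])]
(array([ 0.1791, -0.3272, -0.1482]), array([-1.000e-01, -6.000e-02,  6.964e+01]))
```

Call:
step_arm(increments=[[[0,0,-0.06,0,0,0],[0.02,-0.04,-0.1,0,0,10],[0.045,-0.085,-0.13,0,0,20],[0.07,-0.13,-0.148,0,0,30],[0.1,-0.18,-0.148,0,0,40],[0.125,-0.23,-0.148,0,0,50],[0.155,-0.28,-0.148,0,0,60],[0.179,-0.327,-0.148,0,0,69.6]]])

```text
time: 29.6
ee_pos: [0.3991, -0.2013, 0.3585]
ee_rot: [0.0, 0.545, 0.839, 0.0]
contact_force: [1.3, 0.1, -0.6]
grip_width: 0.0473
grasp_force: 0.0
```

```bash
python3 - <<'E'
from h import *
a=shot('wrist','w9');s=state();print(s['ee_pos'],s['grip_width'],s['qpos'].round(2))
b=shot('side','s9')
o=np.zeros((600,800,3),np.uint8);o[:420,:560]=a;o[:,560:]=cv2.resize(b[180:330,240:300],(240,600));cv2.imwrite('pics/p9.png',o[:,:,::-1])
E
```

```text
[ 0.3963538  -0.20704456  0.35875195] 0.04716136352024771 [-0.36 -0.1   0.65  1.98  0.06  1.24  0.68]
```

View pics/p9.png

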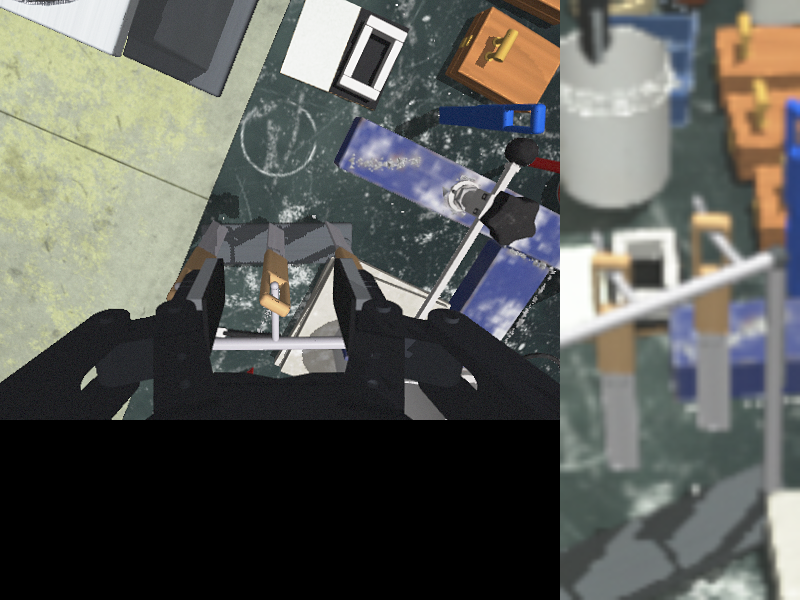

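Middle knife's top end shows at (277,306), its hook running down column 277 to the bar at row 343; it sits almost in line with the fingers' mid-plane.

```bash
python3 - <<'E'
from h import *
Tr=lambda x,y:ray('top',(190+x/4-.375,170+y/4-.375))
w=ray('wrist',(276.5,307),'w9')
print(tri([w,Tr(660,280)]),atz('wrist',(276.5,307),.241,'w9').round(4))
A,B=[atz('wrist',p,.232,'w9') for p in((216,344),(342,343))];print(A,B,np.degrees(np.arctan2(*(B-A)[[1,0]])))
print('hook base',atz('wrist',(276,341),.23,'w9'))
E
```

```text
(array([ 0.42912088, -0.26683864,  0.23899223]), [np.float64(0.0017083931932042181), np.float64(0.001708393193204356)]) [ 0.427  -0.2661  0.241 ]
[ 0.39853944 -0.32169288  0.232     ] [ 0.49035301 -0.27976514  0.232     ] 24.544360783889868
hook base [ 0.441803   -0.30066618  0.23      ]
```

```bash
python3 - <<'E'
from h import *
print(state()['ee_pos'],go([.428,-.2665,.228],down(np.radians(24.4))))
E
```

```text
[ 0.39791886 -0.2042425   0.35872506] (array([-0.0691,  0.0024,  0.1307]), array([ 0.07,  0.  , -0.74]))
```

Call:
step_arm(increments=[[[-0.02,0.001,0.02,0,0,-0.5],[-0.05,0.002,0.04,0,0,-0.7],[-0.069,0.002,0.06,0,0,-0.7],[-0.069,0.002,0.06,0,0,-0.7],[-0.069,0.002,0.06,0,0,-0.7],[-0.069,0.002,0.06,0,0,-0.7],[-0.069,0.002,0.06,0,0,-0.7],[-0.069,0.002,0.06,0,0,-0.7]]])

```text
time: 30.7
ee_pos: [0.4308, -0.2615, 0.2986]
ee_rot: [0.0, 0.537, 0.844, 0.0]
contact_force: [0.9, -0.5, -0.8]
grip_width: 0.0466
grasp_force: 0.0
```

```bash
python3 - <<'E'
from h import *
print(state()['ee_pos'],go([.428,-.2665,.228],down(np.radians(24.4))))
E
```

```text
[ 0.43084259 -0.2614723   0.29862673] (array([-0.0033, -0.0048,  0.0706]), array([0.04, 0.  , 0.66]))
```

Call:
step_arm(increments=[[[-0.003,-0.005,0.0,0,0,0.7],[-0.003,-0.005,0.02,0,0,0.7],[-0.003,-0.005,0.04,0,0,0.7],[-0.003,-0.005,0.055,0,0,0.7],[-0.003,-0.005,0.066,0,0,0.7],[-0.003,-0.005,0.0705,0,0,0.7],[-0.003,-0.005,0.0705,0,0,0.7],[-0.003,-0.005,0.0705,0,0,0.7]]])

```text
time: 31.7
ee_pos: [0.4277, -0.2667, 0.2283]
ee_rot: [0.0, 0.542, 0.84, 0.0]
contact_force: [-0.4, -0.4, -0.3]
grip_width: 0.0468
grasp_force: 0.0
```

Call:
step_arm(increments=[[[0,0,0,0,0,0],[0,0,0,0,0,0],[0,0,0,0,0,0],[0,0,0,0,0,0],[0,0,0,0,0,0],[0,0,0,0,0,0],[0,0,0,0,0,0],[0,0,0,0,0,0]]], grip=0.85)

```text
time: 32.7
ee_pos: [0.4272, -0.267, 0.2282]
ee_rot: [0.0, 0.542, 0.84, -0.0]
contact_force: [-4.1, -1.3, 5.7]
grip_width: 0.0233
grasp_force: 58.4
```

Call:
step_arm(increments=[[[0,0,-0.01,0,0,0],[0,0,-0.02,0,0,0],[0.01,0,-0.02,0,0,0],[0.03,0,-0.02,0,0,0],[0.05,0,-0.02,0,0,0],[0.06,0,-0.03,0,0,0],[0.06,0,-0.07,0,0,0],[0.06,0,-0.12,0,0,0]]])

```text
time: 33.7
ee_pos: [0.4026, -0.2116, 0.3496]
ee_rot: [0.0, 0.542, 0.84, 0.0]
contact_force: [0.6, 0.1, 0.2]
grip_width: 0.0233
grasp_force: 59.8
```

```bash
python3 - <<'E'
from h import *
a=shot('side','s10');shot('top','t10');s=state();print(s['ee_pos'],s['contact_force'],s['qpos'].round(2),s['grip_width'])
t=cv2.imread('pics/t10.png')[:,:,::-1]
o=np.zeros((600,800,3),np.uint8);o[:,:400]=cv2.resize(a[130:310,215:335],(400,600));o[:,400:]=cv2.resize(t[170:290,190:270],(400,600));cv2.imwrite('pics/p10.png',o[:,:,::-1])
E
```

```text
[ 0.40469511 -0.21272222  0.35308634] [ 0.86705346 -0.63119834 -1.91219538] [-0.4  -0.08  0.72  1.98  0.06  1.22  0.72] 0.023322330000128302
```

View pics/p10.png

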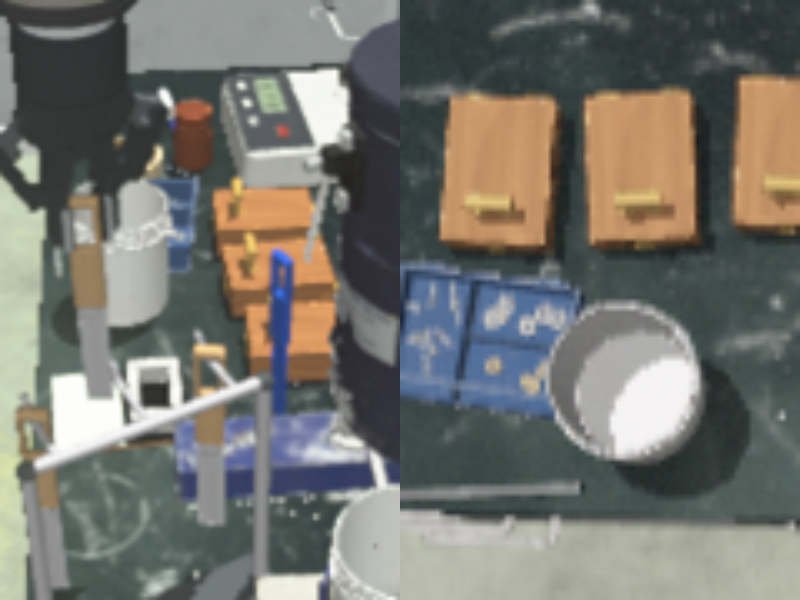

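Knife is held and clear of its hook. In the top half the pot has shifted: rim now centred at about (626,382), i.e. roughly 2 cm to the left; all three cases look shut.

```bash
cat > place.py <<'E'
from h import *
def plan(pot,b,tilt,zt=.012,L=.177,yaw=24.4):
    v=np.array([-np.sin(np.radians(yaw)),np.cos(np.radians(yaw)),0]);t=np.radians(tilt)
    M=down(np.radians(yaw))@R.from_rotvec([0,-t,0]).as_matrix()
    tip=np.array([*pot[:2],zt])+b*v
    return tip-L*M[:,2],M
E
python3 - <<'E'
from place import *
t=cv2.imread('pics/t10.png')
pot=np.mean([atz('top',(190+x/5-.4,170+y/5-.4),.123) for x,y in((150,382),(302,382),(226,301),(226,463))],0);print(pot)
T,M=plan(pot,.005,12);print(T,state()['ee_pos'],go(T+[0,0,.165],M),go(T,M))
E
```

```text
[0.41716557 0.13282785 0.123     ]
[0.39989765 0.17089477 0.18513213] [ 0.40469511 -0.21272222  0.35308634] (array([0.3515, 0.1537, 0.0028]), array([  0.41, -11.8 ,  -0.11])) (array([0.3521, 0.1524, 0.1678]), array([  0.41, -11.8 ,  -0.11]))
```

Call:
step_arm(increments=[[[0.04,0.018,0,0,0,0],[0.09,0.04,0,0,-2,0],[0.14,0.06,0,0,-4,0],[0.19,0.083,0,0,-6,0],[0.24,0.105,0,0,-8,0],[0.29,0.127,0,0,-10,0],[0.33,0.144,0,0,-12,0],[0.352,0.154,0.003,0,-12,0]]])

```text
time: 34.8
ee_pos: [0.3976, 0.1752, 0.3453]
ee_rot: [0.088, 0.538, 0.836, -0.056]
contact_force: [-0.7, -0.2, -1.3]
grip_width: 0.0231
grasp_force: 59.8
```

Call:
step_arm(increments=[[[0,0,0,0,0,0],[0,0,0,0,0,0],[0,0,0,0,0,0],[0,0,0,0,0,0],[0,0,0,0,0,0],[0,0,0,0,0,0],[0,0,0,0,0,0],[0,0,0,0,0,0]]])

```text
time: 35.8
ee_pos: [0.398, 0.1724, 0.3448]
ee_rot: [0.088, 0.539, 0.836, -0.057]
contact_force: [0.4, 0.0, -0.2]
grip_width: 0.0231
grasp_force: 59.8
```

```bash
python3 - <<'E'
from place import *
T,M=plan([.4172,.1328],.005,12);s=state();print(s['ee_pos'],s['qpos'].round(2),go(T+[0,0,.165],M),go(T,M))
m=q2R(s['ee_rot']);print('tip',s['ee_pos']+.177*m[:,2])
a=shot('side','s11');cv2.imwrite('pics/p11.png',cv2.resize(a[130:280,215:335],(480,600))[:,:,::-1])
E
```

```text
[0.39801292 0.17235161 0.34481738] [-0.75 -0.05  0.04  2.    0.21  1.25 -0.36] (array([-0.0032,  0.0011, -0.0048]), array([-0.01,  0.  , -0.05])) (array([0.0311, 0.0011, 0.1566]), array([-0.01,  0.  , -0.05]))
tip [0.41318013 0.13881811 0.17168605]
```

Call:
step_arm(increments=[[[-0.001,0.001,0.005,0,0,0],[0.004,0.001,0.03,0,0,0],[0.01,0.001,0.06,0,0,0],[0.017,0.001,0.09,0,0,0],[0.023,0.001,0.12,0,0,0],[0.028,0.001,0.143,0,0,0],[0.031,0.001,0.156,0,0,0],[0.031,0.001,0.156,0,0,0]]])

```text
time: 36.85
ee_pos: [0.3996, 0.1706, 0.1853]
ee_rot: [0.088, 0.539, 0.836, -0.057]
contact_force: [-0.4, -0.1, -0.5]
grip_width: 0.0231
grasp_force: 59.8
```

Call:
step_arm(increments=[[[0,0,0,0,0,0],[0,0,0,0,0,0],[0,0,0,0,0,0],[0,0,0,0,0,0],[0,0,-0.01,0,0,0],[0,0,-0.04,0,0,0],[0,0,-0.08,0,0,0],[0,0,-0.12,0,0,0]]], grip=0.45)

```text
time: 37.85
ee_pos: [0.3891, 0.1938, 0.3051]
ee_rot: [0.088, 0.539, 0.836, -0.057]
contact_force: [0.1, 0.7, -0.7]
grip_width: 0.0468
grasp_force: 0.0
```

```bash
python3 - <<'E'
from h import *
a=shot('side','s12');w=shot('wrist','w12');print(state()['ee_pos'])
o=np.zeros((600,800,3),np.uint8);o[:,:400]=cv2.resize(a[130:310,215:335],(400,600));o[:300,400:]=cv2.resize(w,(400,300))
cv2.imwrite('pics/p12.png',o[:,:,::-1])
print(go([.508-.411*.0405,-.275+.911*.0405,.34],down(np.radians(24.4))))
E
```

```text
[0.39030068 0.19534779 0.30735493]
(array([-0.434 , -0.0868,  0.0574]), array([ 0.33, 11.87, -0.03]))
```

View pics/p12.png

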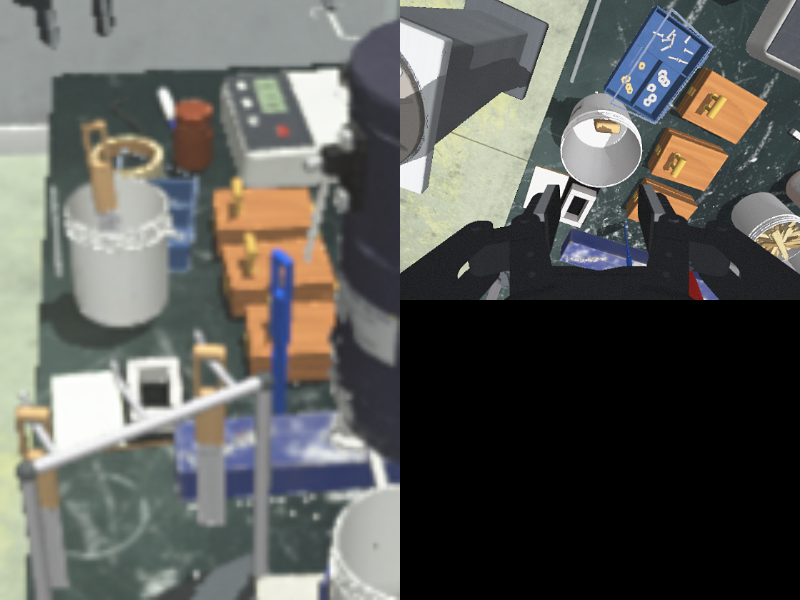

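First knife stands in the pot leaning on its rim (left half, (98,165)); pot upright. Next: the far knife.

Call:
step_arm(increments=[[[-0.04,-0.008,-0.01,0,0,0],[-0.095,-0.019,-0.01,0,2,0],[-0.15,-0.03,0,0,4,0],[-0.205,-0.041,0.01,0,6,0],[-0.26,-0.052,0.02,0,8,0],[-0.315,-0.063,0.035,0,10,0],[-0.375,-0.075,0.05,0,11.9,0],[-0.434,-0.087,0.057,0,11.9,0]]])

```text
time: 38.95
ee_pos: [0.49, -0.242, 0.3376]
ee_rot: [0.0, 0.542, 0.84, -0.0]
contact_force: [1.3, 1.3, -0.6]
grip_width: 0.0467
grasp_force: 0.0
```

Call:
step_arm(increments=[[[0,0,0,0,0,0],[0,0,0,0,0,0],[0,0,0,0,0,0],[0,0,0,0,0,0],[0,0,0,0,0,0],[0,0,0,0,0,0],[0,0,0,0,0,0],[0,0,0,0,0,0]]])

```text
time: 39.95
ee_pos: [0.4901, -0.2399, 0.3376]
ee_rot: [0.001, 0.542, 0.84, -0.001]
contact_force: [-0.4, 0.4, -0.3]
grip_width: 0.0472
grasp_force: 0.0
```

```bash
python3 - <<'E'
from h import *
w=shot('wrist','w13');s=state();print(s['ee_pos'],go([.492,-.238,.228],down(np.radians(24.4))))
# wood-coloured blobs near expected knife
c=camera_params('wrist');H=np.linalg.inv(np.array(c['hand_eye']));M=q2R(s['ee_rot'])
p=H[:3,:3]@(M.T@(np.array([.492,-.238,.241])-s['ee_pos']))+H[:3,3];u=p[:2]/p[2];u*=1+c['k1']*(u@u)
px=u*[c['fx'],c['fy']]+[c['cx'],c['cy']];print('expected px',px)
h=cv2.cvtColor(w,cv2.COLOR_RGB2HSV);m=((h[...,0]>8)&(h[...,0]<24)&(h[...,1]>90)&(h[...,2]>90)).astype(np.uint8)
n,l,st,ce=cv2.connectedComponentsWithStats(m)
for i in range(1,n):
  if st[i,4]>80: print(st[i],ce[i].round())
E
```

```text
[ 0.49008638 -0.23990285  0.33764356] (array([0.0011, 0.0025, 0.1096]), array([-0.  ,  0.1 , -0.06]))
expected px [281.81405653 223.68515894]
[418   0  55  16 455] [445.   5.]
[480   0  44  46 919] [502.  19.]
[464   9  13  21 207] [470.  20.]
[  45  178   88   52 1843] [ 89. 202.]
[260 179  37  53 929] [278. 205.]
```

Call:
step_arm(increments=[[[0.001,0.001,0.02,0,0,0],[0.001,0.001,0.04,0,0,0],[0.001,0.001,0.06,0,0,0],[0.001,0.001,0.08,0,0,0],[0.001,0.001,0.095,0,0,0],[0.001,0.001,0.106,0,0,0],[0.001,0.001,0.1095,0,0,0],[0.001,0.001,0.1095,0,0,0]]])

```text
time: 41.0
ee_pos: [0.4908, -0.2389, 0.2283]
ee_rot: [0.001, 0.542, 0.84, -0.001]
contact_force: [0.4, -0.1, -0.5]
grip_width: 0.0468
grasp_force: 0.0
```

Call:
step_arm(increments=[[[0,0,0,0,0,0],[0,0,0,0,0,0],[0,0,0,0,0,0],[0,0,0,0,0,0],[0,0,0,0,0,0],[0,0,0,0,0,0],[0,0,0,0,0,0],[0,0,0,0,0,0]]], grip=0.85)

```text
time: 42.0
ee_pos: [0.4908, -0.239, 0.2287]
ee_rot: [0.001, 0.542, 0.84, -0.0]
contact_force: [-3.3, -1.5, 4.6]
grip_width: 0.0229
grasp_force: 58.5
```

Call:
step_arm(increments=[[[0,0,-0.01,0,0,0],[0,0,-0.02,0,0,0],[0.01,0,-0.02,0,0,0],[0.03,0,-0.02,0,0,0],[0.05,0,-0.02,0,0,0],[0.06,0,-0.03,0,0,0],[0.06,0,-0.07,0,0,0],[0.06,0,-0.12,0,0,0]]])

```text
time: 43.0
ee_pos: [0.4656, -0.1839, 0.3499]
ee_rot: [0.001, 0.542, 0.84, -0.001]
contact_force: [0.5, -0.1, -0.2]
grip_width: 0.0229
grasp_force: 59.3
```

```bash
python3 - <<'E'
from place import *
print(state()['ee_pos'],state()['grip_width'])
t=shot('top','t14')
# pot check: rim difference against t10
a=cv2.imread('pics/t10.png').astype(int)[215:275,205:265];b=t[:,:,::-1].astype(int)[215:275,205:265];d=np.abs(a-b).max(2)>40;print('changed px',d.sum(),np.argwhere(d).mean(0)+[215,205] if d.any() else '')
for tl in(-14,-12): T,M=plan([.4172,.1328],-.005,tl,zt=.012);print(T,go(T+[0,0,.165],M))
E
```

```text
[ 0.46562404 -0.18390009  0.34991026] 0.022939972305637865
changed px 157 [250.56687898 226.52229299]
[0.43695473 0.08925095 0.18374234] (array([0.2628, 0.0849, 0.0067]), array([ 0.38, 14.32, -0.08]))
[0.43446792 0.09473309 0.18513213] (array([0.2688, 0.0848, 0.0053]), array([ 0.38, 12.32, -0.09]))
```

Call:
step_arm(increments=[[[0.03,0.01,0,0,0,0],[0.07,0.022,0,0,2,0],[0.11,0.035,0,0,4,0],[0.15,0.048,0,0,6,0],[0.19,0.06,0,0,8,0],[0.23,0.073,0.002,0,10,0],[0.267,0.085,0.005,0,12.2,0],[0.267,0.085,0.005,0,12.2,0]]])

```text
time: 44.05
ee_pos: [0.4331, 0.0962, 0.3432]
ee_rot: [-0.089, 0.538, 0.836, 0.057]
contact_force: [-0.9, -0.2, -0.2]
grip_width: 0.0235
grasp_force: 59.3
```

Call:
step_arm(increments=[[[0,0,0,0,0,0],[0,0,0,0,0,0],[0,0,0,0,0,0],[0,0,0,0,0,0],[0,0,0,0,0,0],[0,0,0,0,0,0],[0,0,0,0,0,0],[0,0,0,0,0,0]]])

```text
time: 45.05
ee_pos: [0.4333, 0.0944, 0.3426]
ee_rot: [-0.089, 0.539, 0.836, 0.057]
contact_force: [0.3, 0.8, -0.7]
grip_width: 0.0229
grasp_force: 59.3
```

```bash
python3 - <<'E'
from place import *
T,M=plan([.4172,.1328],-.007,-12);s=state();print(s['ee_pos'],go(T,M),go(T+[0,0,.165],M))
# measure pot rim from the side camera by overlay diff with s12
b=shot('side','s15');a=cv2.imread('pics/s12.png').astype(int)[180:235,230:270];d=np.abs(a-b[180:235,230:270,::-1].astype(int)).max(2)>40;print(d.sum())
E
```

```text
[0.43327192 0.09443101 0.34257564] (array([-0.0352,  0.0012,  0.1535]), array([ 0.01, -0.1 , -0.05])) (array([-0.0006,  0.0012, -0.0079]), array([ 0.01, -0.1 , -0.05]))
2
```

Pot unchanged in the side view. Lower, release, retreat to the last hook.

Call:
step_arm(increments=[[[-0.001,0.001,0.003,0,0,0],[-0.006,0.001,0.025,0,0,0],[-0.013,0.001,0.055,0,0,0],[-0.019,0.001,0.085,0,0,0],[-0.026,0.001,0.115,0,0,0],[-0.032,0.001,0.14,0,0,0],[-0.035,0.001,0.153,0,0,0],[-0.035,0.001,0.153,0,0,0]]])

```text
time: 46.1
ee_pos: [0.4348, 0.0928, 0.1852]
ee_rot: [-0.089, 0.539, 0.836, 0.057]
contact_force: [-0.3, 0.2, 0.6]
grip_width: 0.023
grasp_force: 59.3
```

Call:
step_arm(increments=[[[0,0,0,0,0,0],[0,0,0,0,0,0],[0,0,0,0,0,0],[0,0,0,0,0,0],[0,0,-0.01,0,0,0],[0,0,-0.04,0,0,0],[0,0,-0.08,0,0,0],[0,0,-0.12,0,0,0]]], grip=0.45)

```text
time: 47.1
ee_pos: [0.4454, 0.0694, 0.3048]
ee_rot: [-0.088, 0.539, 0.836, 0.057]
contact_force: [0.0, 0.0, -0.2]
grip_width: 0.0471
grasp_force: 0.0
```

```bash
python3 - <<'E'
from h import *
print(state()['ee_pos'],go([.3645,-.294,.34],down(np.radians(24.4))))
E
```

```text
[0.44539922 0.06935564 0.30484035] (array([-0.2838, -0.2234, -0.0967]), array([  0.02, -12.08,  -0.08]))
```

Call:
step_arm(increments=[[[-0.03,-0.025,-0.03,0,0,0],[-0.07,-0.055,-0.05,0,-2,0],[-0.11,-0.085,-0.07,0,-4,0],[-0.15,-0.115,-0.08,0,-6,0],[-0.19,-0.15,-0.09,0,-8,0],[-0.23,-0.18,-0.097,0,-10,0],[-0.26,-0.205,-0.097,0,-12,0],[-0.284,-0.223,-0.097,0,-12.1,0]]])

```text
time: 48.1
ee_pos: [0.3641, -0.295, 0.3389]
ee_rot: [0.001, 0.543, 0.84, 0.0]
contact_force: [1.2, -0.2, -0.8]
grip_width: 0.0472
grasp_force: 0.0
```

Call:
step_arm(increments=[[[0,0,0,0,0,0],[0,0,0,0,0,0],[0,0,0,0,0,0],[0,0,0,0,0,0],[0,0,0,0,0,0],[0,0,0,0,0,0],[0,0,0,0,0,0],[0,0,0,0,0,0]]])

```text
time: 49.1
ee_pos: [0.3651, -0.2935, 0.3383]
ee_rot: [-0.0, 0.542, 0.84, -0.0]
contact_force: [0.3, -0.0, 0.6]
grip_width: 0.0469
grasp_force: 0.0
```

```bash
cat > px.py <<'E'
from h import *
def proj(X,s):
    c=camera_params('wrist');H=np.linalg.inv(np.array(c['hand_eye']));M=q2R(s['ee_rot'])
    p=H[:3,:3]@(M.T@(np.array(X)-s['ee_pos']))+H[:3,3];u=p[:2]/p[2];u=u*(1+c['k1']*(u@u))
    return (u*[c['fx'],c['fy']]+[c['cx'],c['cy']]).round(1)
def wood(w):
    h=cv2.cvtColor(w,cv2.COLOR_RGB2HSV);m=((h[...,0]>8)&(h[...,0]<24)&(h[...,1]>90)&(h[...,2]>90)).astype(np.uint8)
    n,l,st,ce=cv2.connectedComponentsWithStats(m)
    for i in range(1,n):
        if st[i,4]>80: print(st[i],ce[i].round())
E
python3 - <<'E'
from px import *
w=shot('wrist','w16');s=state();print(s['ee_pos'],s['qpos'].round(2),go([.3645,-.294,.228],down(np.radians(24.4))))
print(proj([.3645,-.294,.241],s));wood(w)
t=shot('top','t16');a=cv2.imread('pics/t14.png').astype(int)[215:275,205:265];d=np.abs(a-t[215:275,205:265,::-1].astype(int)).max(2)>40;print(d.sum(),np.argwhere(d).mean(0)+[215,205])
E
```

```text
[ 0.36507815 -0.29352084  0.33827932] [-0.27 -0.04  0.8   1.98  0.03  1.19  0.95] (array([-0.0002, -0.0007,  0.1103]), array([-0.  ,  0.  , -0.06]))
[276.6 225.4]
[534   0  26  24 392] [549.   8.]
[ 254  181   36   53 1009] [273. 207.]
119 [244.56302521 246.32773109]
```

Call:
step_arm(increments=[[[0,-0.003,0.02,0,0,0],[0,-0.003,0.04,0,0,0],[0,-0.003,0.06,0,0,0],[0,-0.003,0.08,0,0,0],[0,-0.003,0.095,0,0,0],[0,-0.003,0.106,0,0,0],[0,-0.003,0.11,0,0,0],[0,-0.003,0.11,0,0,0]]])

```text
time: 50.2
ee_pos: [0.3624, -0.2949, 0.2284]
ee_rot: [-0.0, 0.542, 0.84, -0.0]
contact_force: [0.5, 0.1, -0.9]
grip_width: 0.0472
grasp_force: 0.0
```

Call:
step_arm(increments=[[[0,0,0,0,0,0],[0,0,0,0,0,0],[0,0,0,0,0,0],[0,0,0,0,0,0],[0,0,0,0,0,0],[0,0,0,0,0,0],[0,0,0,0,0,0],[0,0,0,0,0,0]]], grip=0.85)

```text
time: 51.2
ee_pos: [0.3624, -0.2951, 0.2288]
ee_rot: [0.0, 0.542, 0.84, 0.0]
contact_force: [-3.0, -2.2, 6.3]
grip_width: 0.0231
grasp_force: 58.5
```

Call:
step_arm(increments=[[[0,0,-0.01,0,0,0],[0,0,-0.02,0,0,0],[0.01,0,-0.02,0,0,0],[0.03,0,-0.02,0,0,0],[0.05,0,-0.02,0,0,0],[0.06,0,-0.03,0,0,0],[0.06,0,-0.07,0,0,0],[0.06,0,-0.13,0,0,0]]])

```text
time: 52.2
ee_pos: [0.337, -0.2397, 0.3597]
ee_rot: [-0.0, 0.542, 0.84, -0.0]
contact_force: [2.1, 0.2, -0.2]
grip_width: 0.0234
grasp_force: 59.4
```

```bash
python3 - <<'E'
from place import *
s=state();print(s['ee_pos'],s['grip_width'],s['contact_force'])
T,M=plan([.4172,.1328],0,0,zt=.014);print(T,go(T+[0,0,.175],M))
# pot position check between t10 and t16 by rim/white mask of the lower (unobscured) part
for n in('t10','t16'):
  i=cv2.cvtColor(cv2.imread(f'pics/{n}.png'),cv2.COLOR_BGR2HSV)[215:280,205:275];m=(i[...,1]<40)&(i[...,2]>110);k=np.argwhere(m);print(n,k.min(0)+[215,205],k.max(0)+[215,205],len(k))
# wood pixels in pot, top & side
for n,(r,c) in(('t16',((200,290),(200,275))),):
  i=cv2.cvtColor(cv2.imread(f'pics/{n}.png'),cv2.COLOR_BGR2HSV)[r[0]:r[1],c[0]:c[1]];m=((i[...,0]>8)&(i[...,0]<24)&(i[...,1]>90)&(i[...,2]>90)).astype(np.uint8)
  q,l,st,ce=cv2.connectedComponentsWithStats(m)
  for j in range(1,q):
    if st[j,4]>8: print(n,st[j],atz('top',ce[j]+[c[0],r[0]],.15).round(3))
E
```

```text
[ 0.33700708 -0.23970556  0.35972768] 0.023444812535491362 [ 2.0824131   0.23626536 -0.19493225]
[0.4172 0.1328 0.191 ] (array([ 0.3063,  0.2266, -0.0063]), array([-0.04, -0.02, -0.05]))
t10 [223 205] [279 274] 1469
t16 [223 205] [279 274] 1383
t16 [  0   0  21  20 386] [0.541 0.222 0.15 ]
t16 [ 27   0  23  20 402] [0.544 0.124 0.15 ]
t16 [ 56   0  19  17 285] [0.55  0.028 0.15 ]
t16 [44 37  4  9 14] [0.43  0.093 0.15 ]
t16 [15 46 12  6 41] [0.404 0.173 0.15 ]
```

Call:
step_arm(increments=[[[0.02,0.02,-0.015,0,0,0],[0.06,0.05,-0.022,0,0,0],[0.11,0.085,-0.022,0,0,0],[0.16,0.12,-0.022,0,0,0],[0.21,0.155,-0.022,0,0,0],[0.25,0.19,-0.022,0,0,0],[0.29,0.22,-0.022,0,0,0],[0.306,0.23,-0.022,0,0,0]]])

```text
time: 53.2
ee_pos: [0.4211, 0.1363, 0.3808]
ee_rot: [0.0, 0.541, 0.841, 0.0]
contact_force: [0.2, -0.6, 0.1]
grip_width: 0.0227
grasp_force: 59.4
```

Call:
step_arm(increments=[[[0,0,0,0,0,0],[0,0,0,0,0,0],[0,0,0,0,0,0],[0,0,0,0,0,0],[0,0,0,0,0,0],[0,0,0,0,0,0],[0,0,0,0,0,0],[0,0,0,0,0,0]]])

```text
time: 54.2
ee_pos: [0.421, 0.1335, 0.3802]
ee_rot: [-0.0, 0.542, 0.84, -0.0]
contact_force: [-0.8, -0.1, -1.0]
grip_width: 0.0229
grasp_force: 59.4
```

```bash
python3 - <<'E'
from place import *
T,M=plan([.4172+.005,.1328+.002],-.001,0,zt=.016);s=state();print(s['ee_pos'],go(T,M))
E
```

```text
[0.42104645 0.13354229 0.38023605] (array([-0.0003,  0.0016,  0.1872]), array([-0.01,  0.  , -0.05]))
```

Call:
step_arm(increments=[[[0,0.001,0.03,0,0,0],[0,0.001,0.06,0,0,0],[0,0.001,0.09,0,0,0],[0,0.001,0.12,0,0,0],[0,0.001,0.15,0,0,0],[0,0.001,0.175,0,0,0],[0,0.001,0.186,0,0,0],[0,0.001,0.186,0,0,0]]])

```text
time: 55.2
ee_pos: [0.4219, 0.1339, 0.1941]
ee_rot: [-0.0, 0.542, 0.84, -0.0]
contact_force: [0.8, -0.4, -0.3]
grip_width: 0.0233
grasp_force: 59.4
```

Call:
step_arm(increments=[[[0,0,0,0,0,0],[0,0,0,0,0,0],[0,0,0,0,0,0],[0,0,0,0,0,0],[0,0,-0.01,0,0,0],[0,0,-0.05,0,0,0],[0,0,-0.1,0,0,0],[0,0,-0.15,0,0,0]]], grip=0.45)

```text
time: 56.2
ee_pos: [0.4217, 0.1337, 0.3466]
ee_rot: [0.0, 0.542, 0.84, 0.0]
contact_force: [0.2, 0.4, -0.3]
grip_width: 0.0467
grasp_force: 0.0
```

Call:
step_arm(increments=[[[0.02,0.02,-0.03,0,0,0],[0.05,0.05,-0.05,0,0,0],[0.09,0.07,-0.05,0,0,0],[0.13,0.1,-0.05,0,0,0],[0.17,0.13,-0.05,0,0,0],[0.21,0.16,-0.05,0,0,0],[0.25,0.16,-0.05,0,0,0],[0.25,0.16,-0.05,0,0,0]]])

```text
time: 57.2
ee_pos: [0.4626, 0.4307, 0.3941]
ee_rot: [-0.001, 0.54, 0.842, -0.0]
contact_force: [-0.1, -0.6, 0.3]
grip_width: 0.0474
grasp_force: 0.0
```

```bash
python3 - <<'E'
from h import *
print(state()['ee_pos'],state()['contact_force'])
t=shot('top','t20');d=shot('side','s20')
def comps(im,r,c,cam,z):
  i=cv2.cvtColor(im,cv2.COLOR_RGB2HSV)[r[0]:r[1],c[0]:c[1]];m=((i[...,0]>8)&(i[...,0]<24)&(i[...,1]>90)&(i[...,2]>90)).astype(np.uint8)
  q,l,st,ce=cv2.connectedComponentsWithStats(m)
  for j in range(1,q):
    if st[j,4]>8: print(cam,st[j]+[c[0],r[0],0,0,0],atz(cam,ce[j]+[c[0],r[0]],z).round(3))
comps(t,(200,290),(195,275),'top',.15)
comps(t,(200,290),(330,380),'top',.23)   # rail
comps(d,(150,230),(225,280),'side',.15)
comps(d,(225,320),(215,290),'side',.22)
def diff(a,b,r,c,n):
  x=np.abs(cv2.imread(f'pics/{a}.png').astype(int)-cv2.imread(f'pics/{b}.png').astype(int))[r[0]:r[1],c[0]:c[1]].max(2)>50
  print(n,x.sum(),np.argwhere(x).mean(0)+[r[0],c[0]] if x.any() else '')
diff('top0','t20',(205,230),(150,178),'jar top');diff('top0','t20',(180,225),(195,285),'cases');diff('t16','t20',(230,275),(268,305),'pad')
diff('t10','t20',(215,280),(205,270),'pot')
diff('side0','s20',(155,185),(260,290),'jar side')
E
```

```text
[0.46256443 0.43066323 0.3940789 ] [-0.11546269 -0.55053347  0.29182652]
top [198 200  23  20 411] [0.541 0.224 0.15 ]
top [227 200  23  20 403] [0.543 0.124 0.15 ]
top [256 200  19  17 285] [0.55  0.028 0.15 ]
top [215 237  14  15  88] [0.417 0.172 0.15 ]
top [244 237   5   9  20] [0.429 0.093 0.15 ]
side [268 161  11  19 115] [0.504 0.22  0.15 ]
side [240 166   6   5  16] [0.397 0.252 0.15 ]
side [242 166  20  33 296] [0.424 0.151 0.15 ]
side [279 187   1  13  13] [0.516 0.079 0.15 ]
side [288 225   2  12  14] [ 0.521 -0.199  0.22 ]
jar top 0 
cases 0 
pad 0 
pot 368 [246.62771739 232.30706522]
jar side 0
```

```bash
python3 - <<'E'
from h import *
x=np.abs(cv2.imread('pics/s12.png').astype(int)-cv2.imread('pics/s20.png').astype(int))[200:232,230:270].max(2)>40
print('pot body change',x.sum())
if x.sum()<15: print(hand_in())
E
```

```text
pot body change 2
the job is handed in; nothing more can be done
None
```

The job is handed in: the applicator lies square on the black half of the pad, all three knives stand blade down in the upright pot, all three cases are shut (the third never needed opening), and the jar hasn't moved.

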